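# Set the viewer's focus barrel and lock it

## Robot

A 6-joint arm with a two-finger parallel gripper is mounted at the origin on the work surface. World frame = base frame: x ahead of the robot, y to its left, z up, the work surface at z = 0. Lengths are in mm, angles in degrees, forces in N, time in s.
With the tool pointing down it reaches from about 250 to 725 mm from the base axis. Payload 4 kg.
Tool frame: the origin (TCP) lies midway between the tips of the shut fingers; the grasp point (between the pads) lies 19 mm behind it (bot.tcp_to_grasp is the distance from the TCP to the grasp point, in mm); z points along the fingers, x is the direction in which the jaws open and shut, and the axes are right-handed (so a half turn about z gives the same grasp; the last joint's range is limited). The gripper opens to 85 mm and grips with 20 to 120 N. Pads are 22 mm wide; open, the fingers measure 114 mm over their backs; the gripper's body (76 mm by 85 mm) begins 54 mm behind the grasp point. The pads swing forward as they close: fully open they stand 13 mm farther back than shut.
Start: joints at [75.287, 13.785, 0.286, 76.501, 0, 90], TCP at [126.991, 483.604, 231.306] pointing down, gripper open.
Joint ranges: [-155.79, 155.79], [-60.16, 107.12], [-62.33, 73.08], [-114, 123.19], [-81.49, 82.49], [-180, 180]. Speed limits (degrees/s): [159.86, 159.86, 180, 180, 180, 180].

## Interface

Orientations are given as a 3x3 rotation matrix whose columns are the frame's x, y, z axes.
In Python, from station import bot, imaging, models gives the robot as it stands.
- The arm moves only by the tool apply_moves, never from a script. Its argument "targets" is a list of rows, each a list of 4 numbers: the shift along the tool's x, y, z in units of 40 mm (1.0 is 40 mm), then the turn about the tool's z in units of 6 degrees (1.0 is 6 degrees). A call has 1 to 8 rows; each row shifts and turns the pose as measured when the row begins, along the tool's axes as they then stand; what a row does not reach is not made up. A row lasts 1/12 s, in which the tool goes at most 41.7 mm and 7.16 degrees, less where a joint would pass 70% of its speed; a pose out of reach is approached as far as the arm can. A call is refused whole if a number of a shift passes 1 or a number of a turn 1, either way. A call with a gripper value outside its range is refused whole. "grip" is the opening in per cent of the stroke, from 0 (shut) to 100 (fully open), set as the call begins (left out, the last holds). The fingers move at their own pace and stop on an object; the grip force is fixed at half the most. Time passes only in rows, so rows that do not move let the fingers close. It gives the time, the measured TCP pose, the force and the opening at its end, in the units of the state.
- bot.sense(): the state, without advancing time (a new reading comes with each control period).
- imaging.read_camera(name): name is "scene" or "top" or "wrist"; returns a dict with "img" (400x640x3 uint8, blue, green, red), "mtx" (3x3 intrinsics, pixels), "cam_to_world" (4x4, takes a point from camera to world coordinates). Camera axes: x right, y up, looking along -z (the intrinsics and any distortion apply to the point x, -y, -z); pixel columns grow to the right and rows downward; lengths in mm; the calibration is good to about 2 mm. A picture is of the moment at which its call begins. There is no depth.
- bot.job_done(): hands the job in, once; it reports no verdict.
Trained networks look in the newest picture that a camera, given by its name, has taken for a name from the list of things; names that differ only in an ending like _2 or _b are one class to them, and where a whole thing is asked for, a point or a joint stands for the part that bears it (a point fixed in the world has none). Each returns a list of dicts, best first, with "p" (0 to 1); they miss things now and then, are a little off and sometimes report something else, mostly with a low value. They report only what shows in the picture. A call takes as long as a camera call.
- models.find_in(camera, query): "point" ([x, y, z] in mm, in the coordinates of the camera as it stood for that picture, good to about 4 mm: the middle of the surface that is visible of it).
- models.cut_out(camera, query): "mask" (400x640 bool, what is visible of it).
The state is a dict: "time": time; "qpos": joint angles; "qd": joint speeds; "effort": joint torques, N m; "tcp_pos": TCP position; "eef_rot": TCP orientation; "contact_force": force on the tool from outside, world axes, zero at the start; "wrist_torque": the same for the moment, N m; "grip_width": opening from 0.0 (shut) to 1.0 (fully open).
Only numpy, scipy, OpenCV 4.12 (cv2) and the standard library are available. Lean on these libraries where they do the work, as an engineer would, in place of code of your own. Each camera call takes 0.05 s, during which the arm holds its last target. There are 200 camera calls.

## Task

On the inspection viewer, turn the focus barrel by its lever until the lever lines up with the fixed index fin on the housing. Then hold the barrel there and turn the knurled lock ring clockwise by its own lever, towards the barrel's lever, until it is tight against its stop, without letting the barrel come off the index meanwhile. Let go, and leave the bottle, the jar and the beaker where they stand.

Things in the scene. Friction and masses are not known exactly. Their poses are not given: they have to be found in the camera images.
- viewer_seat (a point): Inspection viewer fixed to the bench: white and grey, base 210 x 190 mm, fat tube leaning 35 deg from vertical towards the robot. Point on the tube's axis, 170 mm above the bench, where the lock ring bears on the housing. Frame: z up along the leaning axis, -x down the slope to the front. Along z: ring 1 to 19 mm, barrel top 85 mm. Levers on its left (+y) side, in planes square to this axis.
- index_fin (a point): Index: upright aluminium fin, 6 mm wide, on a fixed arm of the housing, 78 to 94 mm from the axis, from 12 mm below to 8 mm above the seat along the axis; 80 deg clockwise (seen from above) of the seat frame's -x (left side). Point at the middle of its top.
- barrel (a joint): Focus barrel, a bright tube 60 mm across (rubber rim 66 mm). Angle in rad, growing counter-clockwise seen from above; 0 when its lever lines up with the index fin; starts negative (lever clockwise of the fin), limits -0.75 and 0.4. Stiff (about 2.2 N at its post), stays where left. The ring is threaded on it and rides round with it.
- ring (a joint): Dark knurled lock ring, 80 mm across. Angle relative to the barrel in rad, growing clockwise seen from above (its lever nearing the barrel's lever): 0 slack, 0.628 tight at its stop; starts near slack, stays where left. Takes about 4.4 N at its post, twice the barrel's stiffness: pushed alone it carries the barrel round, so the barrel's lever must be held.
- barrel_post (a point): Point 35 mm up the axis from the seat, in the barrel lever's upright steel post: a round pin parallel to the axis, 12 mm diameter, 60 mm from the axis, 22 to 48 mm up, flat top. Its arm joins the barrel 24 to 32 mm up.
- ring_post (a point): Point 35 mm up the axis from the seat, in the ring lever's upright steel post: a round pin parallel to the axis, 12 mm diameter, 60 mm from the axis, 4 to 54 mm up, domed top; its arm joins the ring 4 to 12 mm up. It stands counter-clockwise of the barrel's post: by 52 deg when slack (64.6 mm over the outsides of both posts), 16 deg when tight (28.7 mm).
- brown_bottle_mid (a point): Amber bottle with black cap, 64 mm diameter, 150 mm high, standing on the bench; this point is its centre. Bystander.
- white_jar_mid (a point): White jar with red lid, 84 mm diameter, 100 mm high, standing on the bench; this point is its centre. Bystander.
- steel_beaker_mid (a point): Steel beaker, open at the top, 90 mm diameter, 100 mm high, standing on the bench; this point is its centre. Bystander.

How it is judged (in metres and radians):
On the way, in this order (a step that is already met when the one before it is completed fails the run):
1. the barrel's lever is at the index (within 0.09 rad) while the lock ring is still slack (under 0.2 rad) (value of joint barrel between -0.09 and 0.09 rad and value of joint ring below 0.2 rad), for 0.2 s.
2. the lock ring is tight (over 0.56 rad) (value of joint ring above 0.56 rad), for 0.2 s.
At the end, for the whole second after the job is handed in: The lock ring is tight (joint over 0.56 of 0.628 rad), the barrel's lever is at the index within 0.09 rad (5 degrees, 5 mm at the post) and at rest (value of joint ring above 0.56 rad and value of joint barrel between -0.09 and 0.09 rad and velocity of joint barrel between -0.02 and 0.02 rad/s); the robot touches nothing.
It fails at once if the barrel is more than 0.09 rad off the index once the ring is being tightened (ring past 0.2 rad) (value of joint ring above 0.2 rad and (value of joint barrel below -0.09 rad or value of joint barrel above 0.09 rad)).
It fails at once if the bottle, jar or beaker is moved by more than 30 mm or tipped (distance of any of brown_bottle_mid, white_jar_mid, steel_beaker_mid from where it was at the start of the episode above 0.03 m).
It also fails if it takes over 48 s, if anything falls off the work surface, if the arm or the gripper's body presses on something with over 40 N, if the wrist force passes 120 N, or if a joint passes its speed limit or range.

## Working session

There is one attempt and no reset: what is moved stays moved. The work goes in short steps, Python scripts to look and compute and a tool call to move; the robot and the scene stay as the last step left them, time stands still between calls to the robot, and variables do not carry over. Pictures are saved under pics/ and viewed, about 8 in all and at most 12, crops included, and the job is handed in when it is done.

Besides the shell and the picture viewer there is one more tool, called after "Emit:" as a command line: name --pt "numbers of a row" for each row, then --argument value for the rest. apply_moves: Moves the arm, as the interface text tells. Its arguments: {"type":"object","properties":{"targets":{"type":"array"},"grip":{"type":"number"}},"required":["targets"]}

```bash
ls; mkdir -p pics
python3 - <<'E'
from station import bot, imaging, models
import cv2,numpy as np
print(bot.sense())
np.set_printoptions(precision=2,suppress=True)
for c in ["scene","top","wrist"]:
    r=imaging.read_camera(c); cv2.imwrite(f"pics/{c}0.png",r["img"])
    T=r["cam_to_world"]; print(c,r["mtx"].tolist(),T.tolist())
    for q in ["viewer_seat","index_fin","barrel_post","ring_post","brown_bottle_mid","white_jar_mid","steel_beaker_mid"]:
        try:
            for d in models.find_in(c,q)[:2]:
                print(q,round(d["p"],2),(T@np.r_[d["point"],1])[:3])
        except Exception as e: print(q,e)
E
```

```text
pics
{'time': 0.0, 'qpos': array([7.52869636e+01, 1.38329079e+01, 2.13794235e-01, 7.64995934e+01,
       6.73542974e-04, 9.00029786e+01]), 'qd': array([-0.01904091,  0.01950357,  0.00504841,  0.10807594,  0.03082325,
        0.07667394]), 'effort': array([ 1.98057032e-04, -3.72315967e+01,  2.52408421e+01,  1.71093555e-02,
        3.28610747e-05,  4.35938134e-06]), 'tcp_pos': array([126.8288887 , 483.00926544, 230.40728136]), 'eef_rot': array([[ 2.54027754e-01,  9.67196780e-01, -5.37568431e-04],
       [ 9.67194710e-01, -2.54028323e-01, -2.00090550e-03],
       [-2.07182697e-03, -1.16478113e-05, -9.99997854e-01]]), 'contact_force': array([0.09733866, 0.98307076, 0.47247322]), 'wrist_torque': array([-0.04128728, -0.02228698,  0.0028952 ]), 'grip_width': 0.9990969929707962}
scene [[510.42196105246506, 0.0, 311.546370537591], [0.0, 510.42196105246506, 205.3377359639768], [0.0, 0.0, 1.0]] [[0.0193383742979709, -0.6651277138697453, 0.7464791701862267, 1408.8070259265244], [0.9996856509998194, 0.0009472170924179328, -0.025053981017931333, -5.390925912081867], [0.01595701928865838, 0.7467290
[... 863 characters left out ...]
39 -64.62 226.64]
index_fin 0.72 [664.8  -55.52 106.63]
index_fin 0.34 [621.55 -64.6  225.65]
barrel_post 0.94 [619.89 -70.88 224.65]
ring_post 0.65 [650.68 -51.37 195.92]
brown_bottle_mid 0.67 [441.69 318.07 100.24]
white_jar_mid 0.7 [ 420.66 -323.36  100.56]
steel_beaker_mid 0.94 [674.28 333.91  51.83]
wrist [[304.53967620826256, 0.0, 310.3746939238881], [0.0, 304.53967620826256, 203.56678020084695], [0.0, 0.0, 1.0]] [[0.25368140674814865, -0.9274806427458645, -0.2746368533208868, 57.343100924993074], [0.9672875289697394, 0.24346505398235121, 0.07127133918333346, 501.60340197179863], [0.0007616888441961747, -0.28373301679763785, 0.9589030164771699, 373.3902787439298], [0.0, 0.0, 0.0, 1.0]]
```

Run:
```python
import cv2
a=cv2.imread("pics/top0.png");b=cv2.imread("pics/scene0.png")
cv2.imwrite("pics/t1.png",cv2.resize(a[30:230,220:460],None,fx=3.3,fy=3,interpolation=cv2.INTER_CUBIC))
```

```text
(no output)
```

View pics/top0.png

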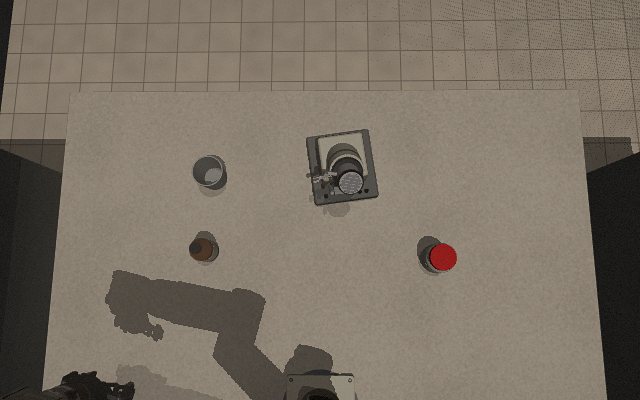

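View pics/scene0.png

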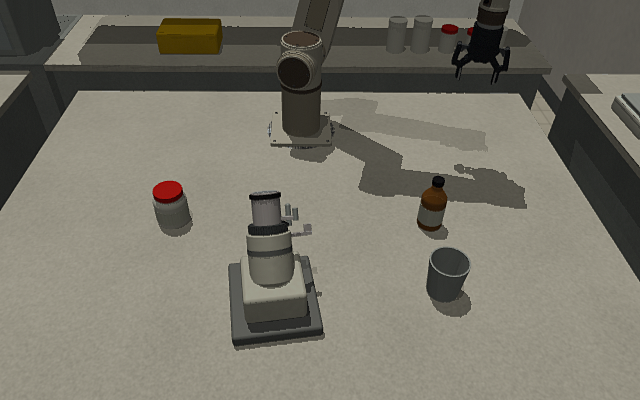

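Top view: viewer base corners are near (306,137), (368,129), (378,196) and (315,205), so it is yawed a few degrees. The levers are at about (325,178). Scene view: posts are near (288,212) and (305,229). I'll zoom in on both.

Run:
```python
import cv2,numpy as np
a=cv2.imread("pics/top0.png");b=cv2.imread("pics/scene0.png")
A=cv2.resize(a[122:212,296:386],(400,400),interpolation=cv2.INTER_CUBIC)
B=cv2.resize(b[180:350,220:333],(400,600),interpolation=cv2.INTER_CUBIC)
C=cv2.resize(a[160:205,305:350][:, :],(400,200),interpolation=cv2.INTER_CUBIC)
cv2.imwrite("pics/t2.png",np.hstack([np.vstack([A,cv2.resize(a[160:190,305:365],(400,200),interpolation=cv2.INTER_CUBIC)]),B]))
```

```text
(no output)
```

View pics/t2.png

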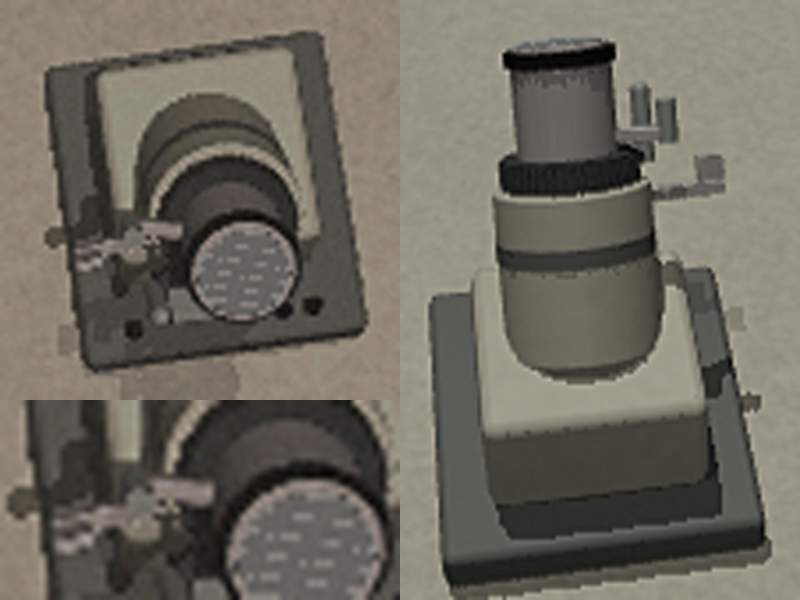

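Crops: lens centre is at top px (350.9,183) and scene px (265,193). Barrel post top is at scene px (295,208), ring post top at (288,204) and fin top at (307,225). In the top view the ring post dome is at about (332.7,193). I'll fit the pose from these.

```bash
cat > geo.py <<'E'
import numpy as np
from station import bot, imaging, models
np.set_printoptions(precision=2,suppress=True)
def frame(sx,sy,yaw):
    c,s=np.cos(yaw),np.sin(yaw); t=np.radians(35)
    Rz=np.array([[c,-s,0],[s,c,0],[0,0,1]])
    R=Rz@np.array([[np.cos(t),0,-np.sin(t)],[0,1,0],[np.sin(t),0,np.cos(t)]])
    return R,np.array([sx,sy,170.])
def cyl(R,o,r,angdeg,h):
    a=np.radians(angdeg); return o+R@np.array([r*np.cos(a),r*np.sin(a),h])
def proj(K,T,p):
    q=np.linalg.inv(T)@np.r_[p,1]; return K[:2,:2]@np.array([q[0],-q[1]])/-q[2]+K[:2,2]
def ray(K,T,uv,z):
    d=T[:3,:3]@np.array([(uv[0]-K[0,2])/K[0,0],-(uv[1]-K[1,2])/K[1,1],-1]); o=T[:3,3]
    return o+d*(z-o[2])/d[2]
E
python3 - <<'E'
from geo import *
from scipy.optimize import least_squares
cam={c:imaging.read_camera(c) for c in("scene","top")}
K={c:np.array(v["mtx"]) for c,v in cam.items()};T={c:np.array(v["cam_to_world"]) for c,v in cam.items()}
tc=lambda x,y:(296+x*90/400-.4,122+y*90/400-.4)
sc=lambda x,y:(220+(x-400)*113/400-.4,180+y*170/600-.4)
P=[ray(K["top"],T["top"],tc(*p),15) for p in [(47,70),(92,368),(365,330),(322,35)]]
print(np.array(P))
for a,b in((1,0),(2,3),(1,2),(0,3)):
    d=P[b]-P[a];print(np.linalg.norm(d),np.degrees(np.arctan2(d[1],d[0])))
obs=[("top","lens",tc(244,271)),("scene","lens",sc(560,47)),("scene","bp",sc(665,98)),("scene","rp",sc(640,84)),("scene","fin",sc(709,158)),("top","rp",tc(163,315))]
def pred(p,n):
    R,o=frame(p[0],p[1],p[2])
    b=100+np.degrees(p[3]);r=b+52-np.degrees(p[4])
    return {"lens":cyl(R,o,0,0,85),"bp":cyl(R,o,60,b,48),"rp":cyl(R,o,60,r,53),"fin":cyl(R,o,86,100,8)}[n]
f=lambda p:np.r_[np.concatenate([proj(K[c],T[c],pred(p,n))-uv for c,n,uv in obs]),(p[2]-np.radians(8))*40,p[4]*5]
s=least_squares(f,[660,-60,.13,-.4,0]);print(s.x,np.degrees(s.x[2:]));print(s.fun.reshape(-1,2))
for n in("bp","rp","fin"):print(n,pred(s.x,n),[proj(K[c],T[c],pred(s.x,n)) for c in K])
E
```

```text
[[ 789.37   43.96   15.  ]
 [ 581.8    12.22   15.  ]
 [ 607.79 -170.88   15.  ]
 [ 813.9  -145.02   15.  ]]
209.98356403797104 8.694974345120743
207.73224323206264 7.152170496886038
184.9357536532724 -81.92141854479297
190.56686780980195 -82.60282665670974
[649.17 -69.75   0.14  -0.35   0.08] [  7.98 -20.28   4.56]
[[-0.22 -0.32]
 [-0.45 -0.53]
 [ 0.19  0.63]
 [-0.39  0.27]
 [-0.08 -0.39]
 [-0.66  0.36]
 [-0.02  0.4 ]]
bp [622.4  -13.88 215.46] [array([294.66, 208.  ]), array([325.13, 176.01])]
rp [583.03 -30.73 192.63] [array([287.01, 203.67]), array([331.62, 192.83])]
fin [620.76  11.79 167.99] [array([306.81, 223.98]), array([315.45, 180.62])]
```

Emit:
apply_moves --pt "-0.42 0.87 -0.25 0" --pt "-0.42 0.87 -0.25 0" --pt "-0.42 0.87 -0.25 0" --pt "-0.42 0.87 -0.25 0" --pt "-0.42 0.87 -0.25 0" --pt "-0.42 0.87 -0.25 0" --pt "-0.42 0.87 -0.25 0" --pt "-0.42 0.87 -0.25 0"

```text
time: 1.97
tcp_pos: [365.9, 281.0, 311.5]
eef_rot: [[0.235, 0.972, -0.002], [0.972, -0.235, -0.002], [-0.002, -0.002, -1.0]]
contact_force: [-0.3, 0.6, 0.5]
grip_width: 1.001
```

Emit:
apply_moves --pt "-0.42 0.87 -0.25 0" --pt "-0.42 0.87 -0.25 0" --pt "-0.42 0.87 -0.25 0" --pt "-0.42 0.87 -0.25 0" --pt "-0.42 0.87 -0.25 0" --pt "-0.42 0.87 -0.25 0" --pt "-0.42 0.87 -0.25 0" --pt "-0.42 0.87 -0.25 0"

```text
time: 2.63
tcp_pos: [612.3, 73.2, 396.6]
eef_rot: [[0.237, 0.972, 0.003], [0.972, -0.237, 0.001], [0.002, 0.002, -1.0]]
contact_force: [1.3, 1.1, 1.1]
grip_width: 0.999
```

Run:
```python
from geo import *
s=bot.sense();print(s["time"],s["qpos"],s["tcp_pos"],s["eef_rot"])
```

```text
2.6333 [  6.79  30.14  49.02 108.71   0.06  20.49] [612.27  73.23 396.64] [[ 0.24  0.97  0.  ]
 [ 0.97 -0.24  0.  ]
 [ 0.    0.   -1.  ]]
```

Emit:
apply_moves --pt "0.37 0.92 -0.3 0" --pt "0.37 0.92 -0.3 0" --pt "0.37 0.92 -0.3 0" --pt "0.37 0.92 -0.3 0" --pt "0.37 0.92 -0.3 0"

```text
time: 3.05
tcp_pos: [643.9, 72.1, 405.1]
eef_rot: [[0.249, 0.968, -0.046], [0.968, -0.249, -0.006], [-0.017, -0.043, -0.999]]
contact_force: [-0.3, 0.9, -0.3]
grip_width: 1.001
```

Run:
```python
from geo import *
s=bot.sense();print(s["time"],s["qpos"],s["tcp_pos"],s["eef_rot"])
```

```text
3.05 [  6.41  42.51  72.95 123.1   -0.05  20.83] [643.87  72.1  405.1 ] [[ 0.25  0.97 -0.05]
 [ 0.97 -0.25 -0.01]
 [-0.02 -0.04 -1.  ]]
```

Emit:
apply_moves --pt "0 0 1 0" --pt "0 0 1 0" --pt "0 0 1 0" --pt "0.37 0.92 0 0" --pt "0.37 0.92 0 0" --pt "0.37 0.92 0 0" --pt "0.37 0.92 0 0" --pt "0.37 0.92 0 0"

```text
time: 3.72
tcp_pos: [664.5, 80.0, 241.5]
eef_rot: [[0.23, 0.93, -0.285], [0.968, -0.25, -0.034], [-0.103, -0.268, -0.958]]
contact_force: [0.1, -0.3, 2.1]
grip_width: 1.003
```

Run:
```python
from geo import *
s=bot.sense();print(s["time"],s["qpos"],s["tcp_pos"],s["eef_rot"])
```

```text
3.7167 [  6.86  56.72  73.08 123.06  -0.    21.07] [664.49  79.97 241.47] [[ 0.23  0.93 -0.29]
 [ 0.97 -0.25 -0.03]
 [-0.1  -0.27 -0.96]]
```

Emit:
apply_moves --pt "-0.33 -0.9 0.29 0" --pt "-0.33 -0.9 0.29 0" --pt "-0.33 -0.9 0.29 0" --pt "-0.33 -0.9 0.1 0" --pt "-0.1 -0.27 -0.95 0" --pt "-0.1 -0.27 -0.95 0" --pt "-0.1 -0.27 -0.95 0" --pt "-0.1 -0.27 -0.95 0"

```text
time: 4.38
tcp_pos: [501.4, 65.6, 335.9]
eef_rot: [[0.207, 0.884, -0.419], [0.966, -0.252, -0.053], [-0.152, -0.394, -0.906]]
contact_force: [-1.2, -0.5, 1.0]
grip_width: 0.997
```

Run:
```python
from geo import *
s=bot.sense();print(s["time"],s["qpos"],s["tcp_pos"],s["eef_rot"])
```

```text
4.3833 [  7.4   36.09  44.27 123.18   0.09  21.31] [501.44  65.56 335.94] [[ 0.21  0.88 -0.42]
 [ 0.97 -0.25 -0.05]
 [-0.15 -0.39 -0.91]]
```

Emit:
apply_moves --pt "-0.15 -0.39 -0.9 0" --pt "-0.15 -0.39 -0.9 0" --pt "-0.15 -0.39 -0.9 0" --pt "-0.15 -0.39 -0.9 0" --pt "-0.1 -0.3 -0.95 0" --pt "-0.1 -0.3 -0.95 0"

```text
time: 4.88
tcp_pos: [423.7, 58.8, 442.5]
eef_rot: [[0.224, 0.939, -0.262], [0.97, -0.241, -0.033], [-0.094, -0.247, -0.964]]
contact_force: [-0.2, -0.0, 0.6]
grip_width: 0.998
```

Run:
```python
from geo import *
s=bot.sense();print(s["time"],s["qpos"],s["tcp_pos"],s["eef_rot"])
```

```text
4.8833 [  7.79  19.5   37.31 123.14   0.15  21.47] [423.73  58.76 442.51] [[ 0.22  0.94 -0.26]
 [ 0.97 -0.24 -0.03]
 [-0.09 -0.25 -0.96]]
```

Emit:
apply_moves --pt "0 0.02 -1 0" --pt "0 0.02 -1 0" --pt "0 0 -1 0" --pt "0 0 -1 0" --pt "0 -0.1 -1 0" --pt "0 -0.1 -1 0" --pt "0 -0.1 -1 0" --pt "0 -0.1 -1 0"

```text
time: 5.55
tcp_pos: [399.9, 61.3, 538.2]
eef_rot: [[0.236, 0.972, -0.014], [0.972, -0.236, 0.002], [-0.002, -0.014, -1.0]]
contact_force: [0.2, -0.5, -0.2]
grip_width: 0.999
```

Run:
```python
from geo import *
s=bot.sense();print(s["time"],s["qpos"],s["tcp_pos"],s["eef_rot"])
```

```text
5.55 [  8.56   9.77  42.13 123.14   0.21  22.2 ] [399.86  61.33 538.19] [[ 0.24  0.97 -0.01]
 [ 0.97 -0.24  0.  ]
 [-0.   -0.01 -1.  ]]
```

Emit:
apply_moves --pt "0 0.1 -1 0" --pt "0 0.1 -1 0" --pt "0 0.1 -1 0" --pt "0 0.1 -1 0" --pt "0 0.1 -1 0" --pt "0 0.1 -1 0" --pt "0 0.1 -1 0" --pt "0 0.1 -1 0"

```text
time: 6.22
tcp_pos: [377.3, 45.2, 632.0]
eef_rot: [[0.225, 0.945, 0.237], [0.97, -0.24, 0.035], [0.089, 0.222, -0.971]]
contact_force: [-0.4, -0.3, 0.6]
grip_width: 1.005
```

Run:
```python
from geo import *
s=bot.sense();print(s["time"],s["qpos"],s["tcp_pos"],s["eef_rot"])
```

```text
6.2167 [  6.49   2.54  49.52 123.13   0.43  20.2 ] [377.26  45.23 632.  ] [[ 0.23  0.95  0.24]
 [ 0.97 -0.24  0.03]
 [ 0.09  0.22 -0.97]]
```

Emit:
apply_moves --pt "0.2 0.2 -0.97 0" --pt "0.2 0.2 -0.97 0" --pt "0.15 0.2 -0.97 0" --pt "0.1 0.2 -0.97 0" --pt "0.1 0.3 -0.93 0" --pt "0.1 0.3 -0.93 0" --pt "0.1 0.3 -0.93 0" --pt "0.1 0.3 -0.93 0"

```text
time: 6.88
tcp_pos: [352.3, 50.8, 728.1]
eef_rot: [[0.19, 0.858, 0.477], [0.965, -0.252, 0.069], [0.18, 0.447, -0.876]]
contact_force: [0.1, 0.1, 0.1]
grip_width: 0.997
```

Run:
```python
from geo import *
s=bot.sense();print(s["time"],s["qpos"],s["tcp_pos"],s["eef_rot"])
```

```text
6.8833 [  8.16  -1.89  60.05 123.13   0.07  21.8 ] [352.27  50.84 728.11] [[ 0.19  0.86  0.48]
 [ 0.97 -0.25  0.07]
 [ 0.18  0.45 -0.88]]
```

Emit:
apply_moves --pt "0.18 0.45 -0.88 0" --pt "0.18 0.45 -0.88 0" --pt "0.18 0.45 -0.88 0"

```text
time: 7.13
tcp_pos: [349.8, 50.1, 765.4]
eef_rot: [[0.171, 0.81, 0.561], [0.962, -0.26, 0.081], [0.211, 0.526, -0.824]]
contact_force: [0.3, -0.1, -0.1]
grip_width: 1.0
```

Run:
```python
from geo import *
s=bot.sense();print(s["time"],s["qpos"],s["tcp_pos"],s["eef_rot"])
z=s["eef_rot"][:,2];print(np.degrees(np.arccos(-z[2])),np.degrees(np.arctan2(z[1],z[0])))
```

```text
7.1333 [  8.09  -2.03  65.66 123.14   0.07  21.77] [349.84  50.11 765.39] [[ 0.17  0.81  0.56]
 [ 0.96 -0.26  0.08]
 [ 0.21  0.53 -0.82]]
34.556899266598215 8.2169220866934
```

```bash
cat >> geo.py <<'E'
SEAT=(649.17,-69.75,np.radians(8))
def state():
    s=bot.sense(); R,o=frame(*SEAT); p=R.T@(s["tcp_pos"]-o); M=R.T@s["eef_rot"]
    print("t",s["time"],"seat xyz",p,"r,ang",np.hypot(p[0],p[1]),np.degrees(np.arctan2(p[1],p[0])),"jaw ang",np.degrees(np.arctan2(M[1,0],M[0,0])),"toolz",M[:,2],"F(seat)",R.T@s["contact_force"],"grip",s["grip_width"],"q",s["qpos"])
    return s,R,o,p,M
def go(r,ang,h,jaw):
    s,R,o,p,M=state(); a=np.radians(ang); t=np.array([r*np.cos(a),r*np.sin(a),h])
    d=M.T@(t-p); cur=np.degrees(np.arctan2(M[1,0],M[0,0])); turn=-(((jaw-cur)+90)%180-90)
    print("units",d/40,"turn",turn/6,"dist",np.linalg.norm(d)/40)
E
python3 -c "
from geo import *
go(56,104,130,14)"
```

```text
t 7.1333 seat xyz [112.36 160.35 648.16] r,ang 195.80198337506062 54.98076711806619 jaw ang 68.30494308805363 toolz [-0.01  0.   -1.  ] F(seat) [ 0.18 -0.18 -0.27] grip 1.0001137786777703 q [  8.09  -2.03  65.66 123.14   0.07  21.77]
units [-3.62 -1.84 12.97] turn 9.050823848008939 dist 13.591964292347063
```

Emit:
apply_moves --pt "-0.24 -0.12 0.86 0" --pt "-0.24 -0.12 0.86 0" --pt "-0.24 -0.12 0.86 0" --pt "-0.24 -0.12 0.86 0" --pt "-0.24 -0.12 0.86 0" --pt "-0.24 -0.12 0.86 0" --pt "-0.24 -0.12 0.86 0" --pt "-0.24 -0.12 0.86 0"

```text
time: 7.8
tcp_pos: [465.1, 9.5, 535.5]
eef_rot: [[0.154, 0.773, 0.615], [0.962, -0.26, 0.086], [0.226, 0.578, -0.784]]
contact_force: [0.6, 0.2, 0.9]
grip_width: 1.003
```

```bash
python3 -c "
from geo import *
go(56,104,130,14)"
```

```text
t 7.8 seat xyz [ 69.4  104.07 397.64] r,ang 125.08658009408681 56.30223375787979 jaw ang 68.6066881700194 toolz [ 0.06 -0.   -1.  ] F(seat) [0.98 0.16 0.39] grip 1.00329925413555 q [ -3.41 -17.46   2.68  72.3    7.02  12.44]
units [-2.05 -1.84  6.56] turn 9.101114695003233 dist 7.114365044850194
```

Emit:
apply_moves --pt "-0.25 -0.23 0.82 0" --pt "-0.25 -0.23 0.82 0" --pt "-0.25 -0.23 0.82 0" --pt "-0.25 -0.23 0.82 0" --pt "-0.25 -0.23 0.82 0" --pt "-0.25 -0.23 0.82 0" --pt "-0.25 -0.23 0.82 0" --pt "-0.25 -0.23 0.82 0"

```text
time: 8.47
tcp_pos: [560.0, -30.0, 261.8]
eef_rot: [[0.155, 0.766, 0.624], [0.962, -0.261, 0.082], [0.226, 0.588, -0.777]]
contact_force: [-0.2, 0.1, -0.0]
grip_width: 0.999
```

Emit:
apply_moves --pt "0 0 0 1" --pt "0 0 0 1" --pt "0 0 0 1" --pt "0 0 0 1" --pt "0 0 0 1" --pt "0 0 0 1" --pt "0 0 0 1" --pt "0 0 0 1"

```text
time: 9.13
tcp_pos: [554.7, -32.1, 246.9]
eef_rot: [[0.703, 0.372, 0.606], [0.41, -0.908, 0.081], [0.581, 0.192, -0.791]]
contact_force: [0.1, -0.5, -0.8]
grip_width: 0.999
```

```bash
python3 -c "
from geo import *
go(56,104,100,14)"
```

```text
t 9.1333 seat xyz [-28.23  50.45 113.67] r,ang 57.81509523955086 119.22792121505637 jaw ang 17.981712450148628 toolz [ 0.05 -0.   -1.  ] F(seat) [-0.47 -0.46 -0.67] grip 0.9990685758692617 q [ -8.7   -4.77 -30.68  27.52   9.9   58.69]
units [0.36 0.01 0.36] turn 0.6636187416914368 dist 0.5108417655964708
```

Emit:
apply_moves --pt "0.36 0.01 0 0.66" --pt "0 0 0.36 0" --pt "0 0 0 0"

```text
time: 9.38
tcp_pos: [574.1, -26.1, 245.2]
eef_rot: [[0.729, 0.315, 0.608], [0.339, -0.938, 0.08], [0.595, 0.148, -0.79]]
contact_force: [-1.5, -0.2, -1.8]
grip_width: 0.997
```

Run:
```python
from geo import *
import cv2
go(56,104,60,14)
b=imaging.read_camera("scene");w=imaging.read_camera("wrist");t=imaging.read_camera("top")
S=cv2.resize(b["img"][140:270,200:360],(492,400),interpolation=cv2.INTER_CUBIC)
Tt=cv2.resize(t["img"][120:220,270:390],(308,256),interpolation=cv2.INTER_CUBIC)
out=np.zeros((600,800,3),np.uint8);out[:400,:492]=S;out[:256,492:]=Tt
W=cv2.resize(w["img"],(308,192));out[260:452,492:]=W
# reproject predicted points in wrist
R,o=frame(*SEAT);K=np.array(w["mtx"]);T=np.array(w["cam_to_world"])
for n,a,h in(("bp",80,48),("rp",127.5,54),("fin",100,8)):print(n,proj(K,T,cyl(R,o,60 if n!="fin" else 86,a,h)))
for q in("barrel_post","ring_post"):
  for d in models.find_in("wrist",q)[:1]:print(q,d["p"],R.T@((T@np.r_[d["point"],1])[:3]-o))
cv2.imwrite("pics/w1.png",w["img"]);cv2.imwrite("pics/m1.png",out)
```

```text
t 9.3833 seat xyz [-12.74  53.68 100.75] r,ang 55.16625581761667 103.35034156540918 jaw ang 13.540165952765989 toolz [ 0.05 -0.01 -1.  ] F(seat) [-2.32  0.06 -0.63] grip 0.9965066228104428 q [ -7.35  -2.53 -29.01  26.67   9.02  64.24]
units [-0.06 -0.04  1.02] turn -0.0766390078723352 dist 1.0189744576882362
bp [339.21 220.77]
rp [267.63 225.49]
fin [309.35 165.83]
barrel_post 0.83 [-4.43 19.4  67.23]
ring_post 0.69 [-16.06  33.42  18.21]
```

View pics/m1.png

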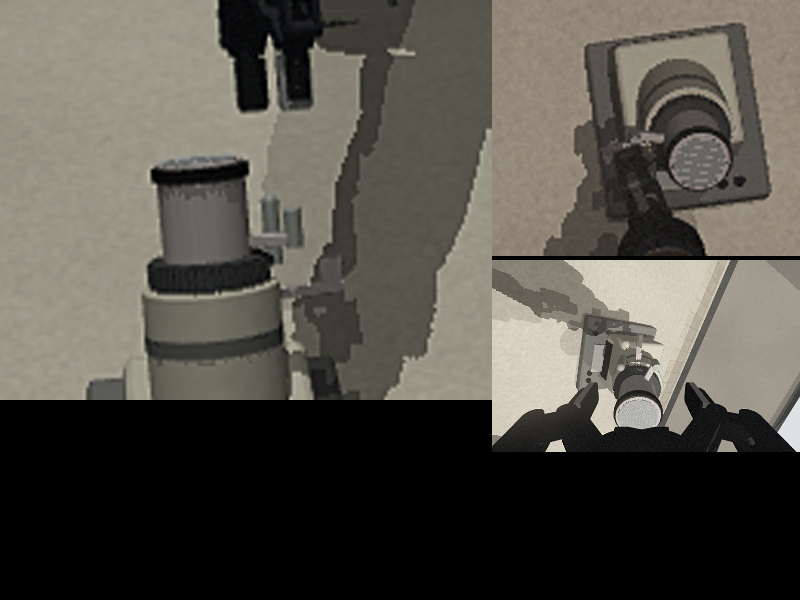

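View pics/w1.png

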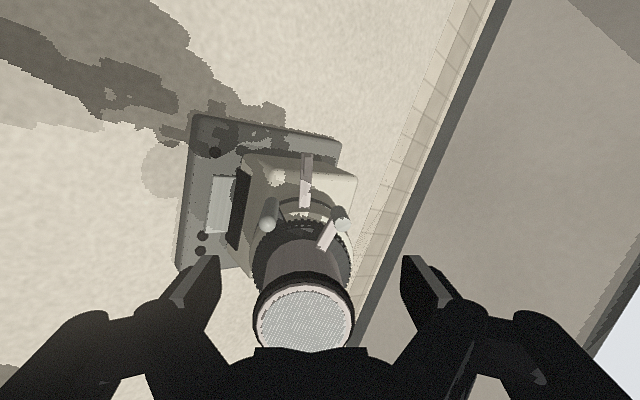

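Wrist view: the posts are at (342,218) and (268,221) and the fin top at (306,160). All are within 6 px of the prediction, and both posts lie between the open fingers. Going down.

Emit:
apply_moves --pt "-0.03 -0.02 0.5 0" --pt "-0.03 -0.02 0.5 0" --pt "0 0 0 0"

```text
time: 9.88
tcp_pos: [597.5, -23.3, 217.1]
eef_rot: [[0.724, 0.313, 0.615], [0.339, -0.938, 0.078], [0.601, 0.152, -0.785]]
contact_force: [-1.2, -0.5, -0.2]
grip_width: 0.996
```

```bash
python3 -c "
from geo import *
go(56,104,20,14)"
```

```text
t 9.8833 seat xyz [-9.57 53.18 64.2 ] r,ang 54.032924405661596 100.2023017680157 jaw ang 13.59551679063883 toolz [ 0.06 -0.01 -1.  ] F(seat) [-1.2  -0.33  0.55] grip 0.9957656841249553 q [ -6.52   1.64 -29.93  20.92   8.46  64.96]
units [-0.15 -0.08  1.1 ] turn -0.06741386822686242 dist 1.1098647051255313
```

Emit:
apply_moves --pt "-0.08 -0.04 0.4 0" --pt "-0.05 -0.03 0.4 0" --pt "-0.03 -0.02 0.3 0" --pt "0 0 0 0"

```text
time: 10.22
tcp_pos: [619.1, -19.2, 180.0]
eef_rot: [[0.723, 0.312, 0.617], [0.339, -0.938, 0.077], [0.602, 0.153, -0.783]]
contact_force: [-0.1, 0.1, 1.2]
grip_width: 1.003
```

```bash
python3 -c "
from geo import *
go(56,104,20,14)"
```

```text
t 10.2167 seat xyz [-12.92  54.22  21.25] r,ang 55.73950854691155 103.40535395160038 jaw ang 13.616034300079333 toolz [ 0.06 -0.01 -1.  ] F(seat) [0.6  0.12 0.99] grip 1.0025453623861327 q [ -5.64   6.65 -31.01  14.6    7.9   65.66]
units [-0.02 -0.01  0.03] turn -0.06399428332011088 dist 0.03495124829112552
```

Emit:
apply_moves --pt "0 0 0 0" --pt "0 0 0 0" --pt "0 0 0 0" --pt "0 0 0 0" --pt "0 0 0 0" --pt "0 0 0 0" --grip 78

```text
time: 10.72
tcp_pos: [618.9, -20.1, 185.3]
eef_rot: [[0.72, 0.311, 0.621], [0.339, -0.938, 0.076], [0.606, 0.156, -0.78]]
contact_force: [-0.3, -0.3, -1.3]
grip_width: 0.781
```

Emit:
apply_moves --pt "-0.1 0 0 -0.67" --pt "-0.1 0 0 -0.67" --pt "0 0 0 0"

```text
time: 10.97
tcp_pos: [614.7, -23.1, 183.3]
eef_rot: [[0.663, 0.411, 0.625], [0.472, -0.878, 0.076], [0.58, 0.245, -0.777]]
contact_force: [-0.4, -0.2, -0.5]
grip_width: 0.777
```

```bash
python3 -c "
from geo import *
go(56,127,20,37)"
```

```text
t 10.9667 seat xyz [-15.02  50.98  26.73] r,ang 53.14979795115459 106.4207187662153 jaw ang 22.083617788403476 toolz [ 0.07 -0.01 -1.  ] F(seat) [-0.62 -0.16 -0.17] grip 0.7771356968063077 q [ -6.21   5.81 -31.86  14.04   8.25  56.84]
units [-0.5  -0.04  0.14] turn -2.4860637019327547 dist 0.5203822540861781
```

Emit:
apply_moves --pt "-0.13 -0.01 0.06 -0.62" --pt "-0.13 -0.01 0.06 -0.62" --pt "-0.1 0 0.05 -0.62" --pt "0 0 0.02 0"

```text
time: 11.3
tcp_pos: [614.9, -27.9, 176.3]
eef_rot: [[0.56, 0.531, 0.636], [0.636, -0.768, 0.081], [0.531, 0.36, -0.767]]
contact_force: [0.0, 0.1, -0.4]
grip_width: 0.78
```

```bash
python3 -c "
from geo import *
go(56,127,20,37)"
```

```text
t 11.3 seat xyz [-19.38  46.21  21.25] r,ang 50.109931751810876 112.75757903913325 jaw ang 33.57530034192501 toolz [ 0.09 -0.01 -1.  ] F(seat) [-0.23  0.1  -0.36] grip 0.7796352223006836 q [ -7.07   6.32 -33.25  11.41   9.11  44.85]
units [-0.32 -0.17  0.  ] turn -0.5707832763458308 dist 0.36120455984922184
```

Emit:
apply_moves --pt "-0.08 -0.07 0.01 -0.3" --pt "-0.08 -0.07 0.01 -0.3" --pt "-0.08 -0.05 0.01 0" --pt "0 0 0.01 0"

```text
time: 11.63
tcp_pos: [609.8, -27.9, 171.4]
eef_rot: [[0.525, 0.558, 0.643], [0.677, -0.732, 0.081], [0.516, 0.392, -0.762]]
contact_force: [0.1, 1.0, -0.3]
grip_width: 0.781
```

Run:
```python
from geo import *
import cv2
go(56,127,20,37)
b=imaging.read_camera("scene");w=imaging.read_camera("wrist")
S=cv2.resize(b["img"][180:260,240:340],(500,400),interpolation=cv2.INTER_CUBIC)
W=cv2.resize(w["img"][130:330,200:420],(500,400)[::1],interpolation=cv2.INTER_CUBIC)[:, :]
out=np.zeros((400,800,3),np.uint8);out[:,:400]=cv2.resize(b["img"][180:260,250:330],(400,400),interpolation=cv2.INTER_CUBIC);out[:,400:]=cv2.resize(w["img"][110:330,200:420],(400,400),interpolation=cv2.INTER_CUBIC)
cv2.imwrite("pics/m2.png",out)
R,o=frame(*SEAT)
for n,c in(("scene",b),("wrist",w)):
  K=np.array(c["mtx"]);T=np.array(c["cam_to_world"])
  print(n,"fin",proj(K,T,cyl(R,o,86,100,8)))
  for a in(80,85,90,95,100,105): print(a,proj(K,T,cyl(R,o,60,a,48)),"rp",a+48,proj(K,T,cyl(R,o,60,a+48,54)))
```

```text
t 11.6333 seat xyz [-26.37  46.95  20.13] r,ang 53.84407105273109 119.32087665319017 jaw ang 36.770091187991184 toolz [ 0.09 -0.01 -1.  ] F(seat) [ 0.07  0.95 -0.36] grip 0.7811486894719307 q [ -7.23   6.12 -34.81   9.6    9.3   41.63]
units [-0.18 -0.06 -0.01] turn -0.038318135334802626 dist 0.19161589668393916
scene fin [306.81 223.97]
80 [294.66 207.97] rp 128 [286.68 203.19]
85 [294.72 207.65] rp 133 [284.95 203.14]
90 [294.56 207.35] rp 138 [283.1  203.12]
95 [294.19 207.08] rp 143 [281.12 203.13]
100 [293.61 206.82] rp 148 [279.05 203.17]
105 [292.83 206.6 ] rp 153 [276.88 203.23]
wrist fin [369.28 207.05]
80 [397.22 312.4 ] rp 128 [296.86 289.37]
85 [389.77 306.1 ] rp 133 [283.8  290.64]
90 [381.42 300.32] rp 138 [270.87 292.86]
95 [372.22 295.16] rp 143 [258.21 296.02]
100 [362.24 290.67] rp 148 [245.98 300.06]
105 [351.55 286.93] rp 153 [234.31 304.94]
```

View pics/m2.png

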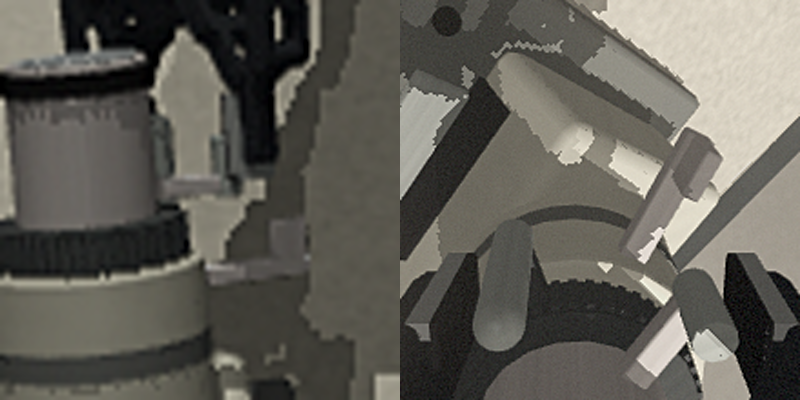

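Wrist crop: barrel post top is at about px (372,299), i.e. ~94°. Ring post top is at (255,291), ~143°. The pair is moving together and needs about 6° more.

Emit:
apply_moves --pt "-0.08 -0.03 0.01 -0.05" --pt "-0.08 -0.03 0.01 0" --pt "-0.02 0 0.01 0"

```text
time: 11.98
tcp_pos: [606.9, -29.2, 167.6]
eef_rot: [[0.518, 0.561, 0.645], [0.681, -0.727, 0.086], [0.518, 0.395, -0.759]]
contact_force: [0.2, 1.6, 2.4]
grip_width: 0.778
```

Run:
```python
from geo import *
import cv2
go(56,127,20,37)
w=imaging.read_camera("wrist")
img=w["img"][130:330,220:420]
out=cv2.resize(img,(600,600),interpolation=cv2.INTER_CUBIC)
R,o=frame(*SEAT);K=np.array(w["mtx"]);T=np.array(w["cam_to_world"])
pt=lambda p:tuple(int(v) for v in (proj(K,T,p)-[220,130])*3)
P=[]
for a in(80,85,90,95,100,105,110):
  print(a,proj(K,T,cyl(R,o,60,a,48)),"rp",a+48,proj(K,T,cyl(R,o,60,a+48,54)))
for r,h in((78,8),(94,8),(94,-12),(78,-12)):P.append(pt(cyl(R,o,r,100,h)))
cv2.polylines(out,[np.array(P)],True,(0,255,0),1)
for a in(95,100,105):
  c=[pt(cyl(R,o,60,a,48)+6*(R@[np.cos(t),np.sin(t),0])) for t in np.linspace(0,6.28,30)]
  cv2.polylines(out,[np.array(c)],True,(0,0,255) if a==100 else (255,0,0),1)
cv2.imwrite("pics/m3.png",out)
```

```text
t 11.9833 seat xyz [-31.04  46.02  18.81] r,ang 55.50473407967504 123.99767585195222 jaw ang 37.16061431356345 toolz [ 0.1 -0.  -1. ] F(seat) [1.73 1.57 1.73] grip 0.7784564963592534 q [ -7.66   6.17 -35.66   8.55   9.86  40.96]
units [-0.07 -0.01 -0.04] turn 0.02676905226057613 dist 0.07982085186351087
80 [406.65 317.98] rp 128 [308.07 295.45]
85 [399.4  311.73] rp 133 [295.01 296.71]
90 [391.23 306.01] rp 138 [282.05 298.93]
95 [382.2  300.89] rp 143 [269.34 302.06]
100 [372.37 296.43] rp 148 [257.01 306.09]
105 [361.83 292.72] rp 153 [245.22 310.95]
110 [350.66 289.79] rp 158 [234.09 316.59]
```

View pics/m3.png

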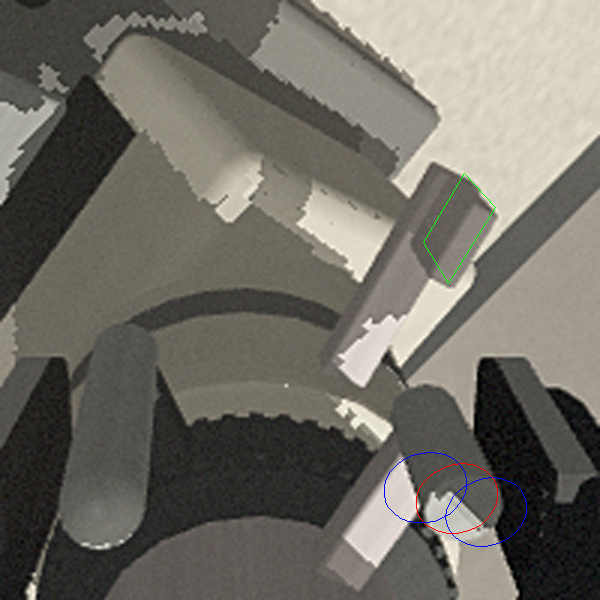

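Wrist crop: barrel post top disc is at about (455,500), matching the predicted 100° circle. The fin is at about (455,225), close to its predicted outline. I'll zoom in on the fin to check alignment.

Run:
```python
from geo import *
import cv2
w=imaging.read_camera("wrist"); s=imaging.read_camera("scene")
R,o=frame(*SEAT)
def draw(c,x0,y0,n,ang=100):
  k=400/n; out=cv2.resize(c["img"][y0:y0+n,x0:x0+n],(400,400),interpolation=cv2.INTER_CUBIC)
  out=cv2.convertScaleAbs(out,alpha=1.5,beta=10); K=np.array(c["mtx"]);T=np.array(c["cam_to_world"])
  pt=lambda p:[int(v) for v in (proj(K,T,o+R@p)-[x0,y0]+.5)*k]
  a=np.radians(ang);u=np.array([np.cos(a),np.sin(a),0]);v=np.array([-u[1],u[0],0]);z=np.array([0,0,1])
  for h,col in((8,(0,255,0)),(-12,(0,160,0))):
    cv2.polylines(out,[np.array([pt(r*u+b*v+h*z) for r,b in((78,-3),(94,-3),(94,3),(78,3))])],True,col,1)
  for h in(22,48): cv2.polylines(out,[np.array([pt(60*u+h*z+6*np.cos(t)*u+6*np.sin(t)*v) for t in np.linspace(0,6.28,30)])],True,(0,0,255),1)
  return out
cv2.imwrite("pics/m4.png",np.hstack([draw(w,320,175,130),draw(s,270,190,55)]))
```

```text
(no output)
```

View pics/m4.png

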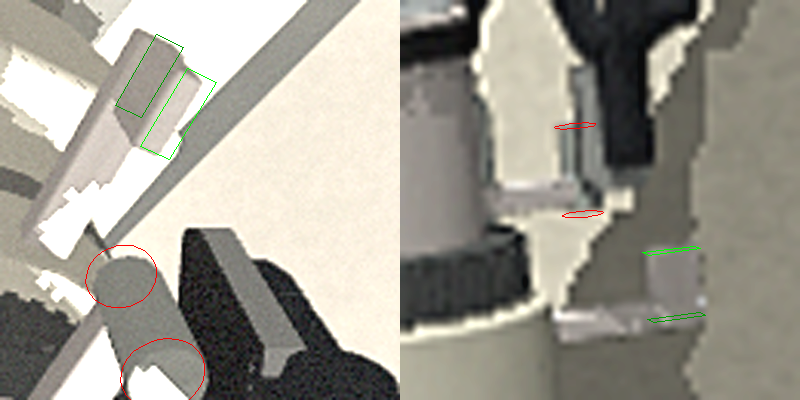

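Wrist zoom: fin top face is at (142–205,70–158) and the post base at (127,280). Both are within about 1 mm of the aligned prediction, so barrel ≈ −1°. Next: squeeze in steps while shifting the tool so the barrel-side pad stays put.

```bash
cat >> geo.py <<'E'
OFF=2.3
def est(g=None,h=19,B=99.7):
    s,R,o,p,M=state(); j=np.arctan2(M[1,0],M[0,0]); u=np.array([np.cos(j),np.sin(j)]); w=s["grip_width"]*85
    f=lambda d:np.degrees(j+np.arccos(np.clip((p[:2]@u+d)/60,-1,1)))+OFF
    print("barrel pad ang %.1f ring pad ang %.1f w %.1f"%(f(w/2-6),f(-(w/2-6)),w))
    if g:
        b=B-OFF; m=np.radians(b+g/2); w=120*np.sin(np.radians(g/2))+12; r=60*np.cos(np.radians(g/2))
        print("grip %.1f"%(w/.85)); go(r,np.degrees(m),h,np.degrees(m)-90)
E
python3 -c "
from geo import *
for g in (46,42,34): est(g)" | grep -v "^t "
```

```text
barrel pad ang 99.3 ring pad ang 153.1 w 66.2
grip 69.3
units [0.09 0.01 0.  ] turn 1.1270590647104324 dist 0.08818952011562735
barrel pad ang 99.3 ring pad ang 153.1 w 66.2
grip 64.7
units [ 0.14 -0.    0.  ] turn 1.4603923980437656 dist 0.13799442637607867
barrel pad ang 99.3 ring pad ang 153.1 w 66.2
grip 55.4
units [ 0.24 -0.02  0.01] turn 2.127059064710437 dist 0.24198695302632722
```

Emit:
apply_moves --pt "0.045 0 0.01 0.55" --pt "0.045 0 0.01 0.55" --pt "0 0 0.01 0" --grip 70

```text
time: 12.38
tcp_pos: [608.8, -26.8, 168.3]
eef_rot: [[0.583, 0.496, 0.644], [0.589, -0.804, 0.085], [0.56, 0.33, -0.76]]
contact_force: [-2.8, 3.0, 5.6]
grip_width: 0.697
```

```bash
python3 -c "
from geo import *
est(42)"
```

```text
t 12.3833 seat xyz [-28.82  48.14  18.11] r,ang 56.10845725584152 120.90283158227986 jaw ang 30.25911240869311 toolz [ 0.1  -0.01 -1.  ] F(seat) [1.29 3.38 5.97] grip 0.6965278582292371 q [ -7.26   6.29 -35.31   8.85   9.55  48.14]
barrel pad ang 100.0 ring pad ang 146.4 w 59.2
grip 64.7
t 12.3833 seat xyz [-28.82  48.14  18.11] r,ang 56.10845725584152 120.90283158227986 jaw ang 30.25911240869311 toolz [ 0.1  -0.01 -1.  ] F(seat) [1.29 3.38 5.97] grip 0.6965278582292371 q [ -7.26   6.29 -35.31   8.85   9.55  48.14]
units [ 0.06  0.   -0.02] turn 0.3098520681155155 dist 0.06518974109718248
```

Emit:
apply_moves --pt "0.03 0 -0.06 0.15" --pt "0.03 0 -0.05 0.15" --pt "0 0 0 0" --grip 65

```text
time: 12.63
tcp_pos: [606.2, -26.1, 170.8]
eef_rot: [[0.601, 0.478, 0.641], [0.564, -0.822, 0.084], [0.567, 0.31, -0.763]]
contact_force: [-0.6, 2.6, 2.8]
grip_width: 0.651
```

```bash
python3 -c "
from geo import *
est(36,22)"
```

```text
t 12.6333 seat xyz [-29.4   49.18  21.54] r,ang 57.294963955823114 120.87573505687847 jaw ang 28.420008614358196 toolz [ 0.09 -0.01 -1.  ] F(seat) [1.42 2.7  2.38] grip 0.6512668915077855 q [ -7.15   5.82 -35.16   9.71   9.39  50.01]
barrel pad ang 102.0 ring pad ang 144.4 w 55.4
grip 57.7
t 12.6333 seat xyz [-29.4   49.18  21.54] r,ang 57.294963955823114 120.87573505687847 jaw ang 28.420008614358196 toolz [ 0.09 -0.01 -1.  ] F(seat) [1.42 2.7  2.38] grip 0.6512668915077855 q [ -7.15   5.82 -35.16   9.71   9.39  50.01]
units [ 0.14  0.01 -0.  ] turn 0.5033347690597006 dist 0.13716697155598803
```

Emit:
apply_moves --pt "0.06 0 0 0.17" --pt "0.06 0 0 0.17" --pt "0.04 0 0 0.17" --pt "0 0 0 0" --grip 60

```text
time: 12.97
tcp_pos: [607.5, -24.5, 172.1]
eef_rot: [[0.633, 0.441, 0.636], [0.515, -0.853, 0.079], [0.578, 0.277, -0.768]]
contact_force: [-0.6, 2.0, 0.4]
grip_width: 0.603
```

```bash
python3 -c "
from geo import *
est(32,21)"
```

```text
t 12.9667 seat xyz [-27.44  50.65  21.73] r,ang 57.60729408870503 118.44617576938155 jaw ang 25.0376576570639 toolz [ 0.08 -0.01 -1.  ] F(seat) [-0.04  2.1   0.56] grip 0.6030744262552052 q [ -6.68   5.84 -34.57  10.56   8.79  53.68]
barrel pad ang 101.7 ring pad ang 139.9 w 51.3
grip 53.0
t 12.9667 seat xyz [-27.44  50.65  21.73] r,ang 57.60729408870503 118.44617576938155 jaw ang 25.0376576570639 toolz [ 0.08 -0.01 -1.  ] F(seat) [-0.04  2.1   0.56] grip 0.6030744262552052 q [ -6.68   5.84 -34.57  10.56   8.79  53.68]
units [ 0.13 -0.    0.03] turn 0.2729429428439829 dist 0.1282052072498521
```

Emit:
apply_moves --pt "0.06 0 0.01 0.12" --pt "0.06 0 0.01 0.12" --pt "0.04 0 0.01 0.12" --pt "0 0 0 0" --grip 55

```text
time: 13.3
tcp_pos: [609.9, -22.4, 173.0]
eef_rot: [[0.656, 0.414, 0.632], [0.479, -0.875, 0.076], [0.584, 0.253, -0.771]]
contact_force: [-2.3, 2.3, 2.6]
grip_width: 0.552
```

Run:
```python
from geo import *
import cv2
est(29,21)
w=imaging.read_camera("wrist");R,o=frame(*SEAT);K=np.array(w["mtx"]);T=np.array(w["cam_to_world"])
u0=proj(K,T,cyl(R,o,70,105,20)).astype(int)-[80,75]
k=4;out=cv2.convertScaleAbs(cv2.resize(w["img"][u0[1]:u0[1]+150,u0[0]:u0[0]+160],None,fx=k,fy=k,interpolation=cv2.INTER_CUBIC),alpha=1.4,beta=5)
pt=lambda p:[int(v) for v in (proj(K,T,p)-u0+.5)*k]
cv2.polylines(out,[np.array([pt(cyl(R,o,r,100+d,8)) for r,d in((78,-2),(94,-2),(94,2),(78,2))])],True,(0,255,0),1)
for h in(22,48): cv2.polylines(out,[np.array([pt(cyl(R,o,60,100,h)+6*R@[np.cos(t),np.sin(t),0]) for t in np.linspace(0,6.28,30)])],True,(0,0,255),1)
cv2.imwrite("pics/m5.png",out);print(out.shape)
```

```text
t 13.3 seat xyz [-24.76  52.37  21.01] r,ang 57.92426964748519 115.30725358553931 jaw ang 22.56839537020638 toolz [ 0.08 -0.01 -1.  ] F(seat) [-0.13  2.61  3.22] grip 0.5521791129403048 q [ -6.21   6.02 -33.91  11.29   8.28  56.45]
barrel pad ang 100.7 ring pad ang 134.6 w 46.9
grip 49.5
t 13.3 seat xyz [-24.76  52.37  21.01] r,ang 57.92426964748519 115.30725358553931 jaw ang 22.56839537020638 toolz [ 0.08 -0.01 -1.  ] F(seat) [-0.13  2.61  3.22] grip 0.5521791129403048 q [ -6.21   6.02 -33.91  11.29   8.28  56.45]
units [ 0.09 -0.01  0.01] turn 0.11139922836773053 dist 0.08632415977735008
(600, 640, 3)
```

View pics/m5.png

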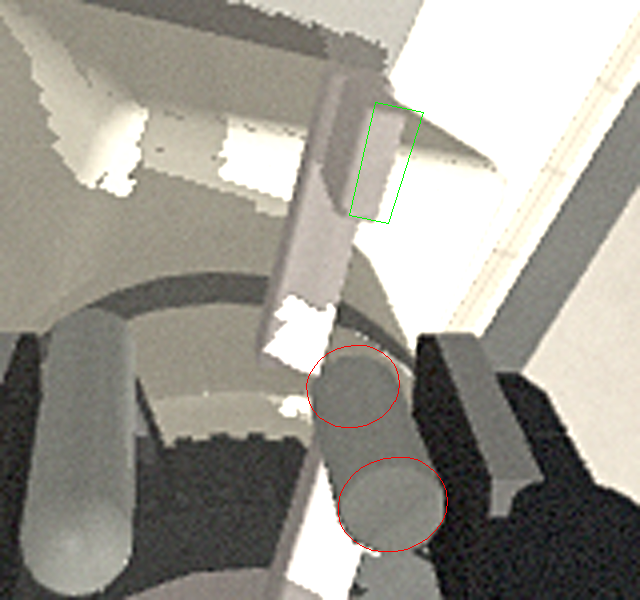

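Wrist crop: barrel post top disc (390,505) is on the 100° circle. The fin top centre (378,160) is about 1° counter-clockwise of its model, so the barrel is within roughly 1–2° of the index. Continuing.

Emit:
apply_moves --pt "0.05 0 0.01 0.15" --pt "0.05 0 0 0.15" --pt "0.03 0 0 0.1" --pt "0 0 0 0" --grip 50

```text
time: 13.68
tcp_pos: [612.1, -20.4, 174.6]
eef_rot: [[0.676, 0.384, 0.629], [0.439, -0.895, 0.075], [0.592, 0.226, -0.774]]
contact_force: [-3.3, 0.2, 3.2]
grip_width: 0.498
```

```bash
python3 -c "
from geo import *
est(25,21,100.7)"
```

```text
t 13.6833 seat xyz [-21.78  54.02  20.87] r,ang 58.2424916769348 111.9602911166532 jaw ang 19.96721606265338 toolz [ 0.08 -0.01 -1.  ] F(seat) [-0.83  0.65  4.43] grip 0.4982965771178991 q [ -5.85   6.14 -33.33  11.9    7.96  59.3 ]
barrel pad ang 99.6 ring pad ang 128.9 w 42.4
grip 44.7
t 13.6833 seat xyz [-21.78  54.02  20.87] r,ang 58.2424916769348 111.9602911166532 jaw ang 19.96721606265338 toolz [ 0.08 -0.01 -1.  ] F(seat) [-0.83  0.65  4.43] grip 0.4982965771178991 q [ -5.85   6.14 -33.33  11.9    7.96  59.3 ]
units [ 0.03 -0.01 -0.  ] turn -0.15546398955777127 dist 0.028486993677994295
```

Emit:
apply_moves --pt "0.01 0 -0.01 0" --pt "0.02 0 -0.01 0" --pt "0 0 0 0" --pt "0 0 0 0" --grip 45

```text
time: 14.02
tcp_pos: [612.5, -19.3, 175.4]
eef_rot: [[0.676, 0.385, 0.629], [0.439, -0.895, 0.076], [0.592, 0.225, -0.774]]
contact_force: [-3.7, 0.5, 1.2]
grip_width: 0.452
```

```bash
python3 -c "
from geo import *
est(21,21,100.7)"
```

```text
t 14.0167 seat xyz [-20.87  55.02  21.22] r,ang 58.85000351802356 110.77269270788165 jaw ang 19.978473728364946 toolz [ 0.07 -0.01 -1.  ] F(seat) [-2.23  0.96  3.03] grip 0.4522060958920808 q [ -5.75   6.12 -33.17  12.11   7.98  59.36]
barrel pad ang 100.3 ring pad ang 125.8 w 38.4
grip 39.8
t 14.0167 seat xyz [-20.87  55.02  21.22] r,ang 58.85000351802356 110.77269270788165 jaw ang 19.978473728364946 toolz [ 0.07 -0.01 -1.  ] F(seat) [-2.23  0.96  3.03] grip 0.4522060958920808 q [ -5.75   6.12 -33.17  12.11   7.98  59.36]
units [ 0.05 -0.    0.01] turn 0.17974562139415676 dist 0.04860246858205998
```

Emit:
apply_moves --pt "0.03 0 0 0.1" --pt "0.02 0 0 0.1" --pt "0 0 0 0" --pt "0 0 0 0" --grip 40

```text
time: 14.35
tcp_pos: [613.6, -18.2, 176.5]
eef_rot: [[0.685, 0.37, 0.628], [0.419, -0.905, 0.077], [0.597, 0.211, -0.774]]
contact_force: [-2.6, -0.0, 0.5]
grip_width: 0.4
```

```bash
python3 -c "
from geo import *
est(17,21,100.7)"
```

```text
t 14.35 seat xyz [-19.3   56.04  21.4 ] r,ang 59.27259743010804 109.00431667820382 jaw ang 18.671077475745474 toolz [ 0.07 -0.01 -1.  ] F(seat) [-1.82  0.32  1.93] grip 0.3995611604625057 q [ -5.59   6.14 -32.92  12.38   7.9   60.78]
barrel pad ang 100.8 ring pad ang 121.9 w 34.0
grip 35.0
t 14.35 seat xyz [-19.3   56.04  21.4 ] r,ang 59.27259743010804 109.00431667820382 jaw ang 18.671077475745474 toolz [ 0.07 -0.01 -1.  ] F(seat) [-1.82  0.32  1.93] grip 0.3995611604625057 q [ -5.59   6.14 -32.92  12.38   7.9   60.78]
units [ 0.05 -0.    0.01] turn 0.29517957929091193 dist 0.05537994849816369
```

Now the final squeeze onto the stop (the opening should stall near 34 %).

Emit:
apply_moves --pt "0.03 0 0 0.1" --pt "0.03 0 0 0.1" --pt "0 0 0 0" --pt "0 0 0 0" --pt "0 0 0 0" --grip 28

```text
time: 14.77
tcp_pos: [614.7, -16.8, 178.3]
eef_rot: [[0.693, 0.355, 0.627], [0.398, -0.914, 0.077], [0.6, 0.197, -0.775]]
contact_force: [-3.3, 1.0, 3.1]
grip_width: 0.299
```

Run:
```python
from geo import *
import cv2
est(16,21,100.7)
w=imaging.read_camera("wrist");R,o=frame(*SEAT);K=np.array(w["mtx"]);T=np.array(w["cam_to_world"])
u0=proj(K,T,cyl(R,o,70,105,20)).astype(int)-[80,75]
k=4;out=cv2.convertScaleAbs(cv2.resize(w["img"][u0[1]:u0[1]+150,u0[0]:u0[0]+160],None,fx=k,fy=k,interpolation=cv2.INTER_CUBIC),alpha=1.4,beta=5)
pt=lambda p:[int(v) for v in (proj(K,T,p)-u0+.5)*k]
cv2.polylines(out,[np.array([pt(cyl(R,o,r,100+d,8)) for r,d in((78,-2),(94,-2),(94,2),(78,2))])],True,(0,255,0),1)
for h in(22,48): cv2.polylines(out,[np.array([pt(cyl(R,o,60,100,h)+6*R@[np.cos(t),np.sin(t),0]) for t in np.linspace(0,6.28,30)])],True,(0,0,255),1)
cv2.polylines(out,[np.array([pt(cyl(R,o,60,116,54)+6*R@[np.cos(t),np.sin(t),0]) for t in np.linspace(0,6.28,30)])],True,(255,0,0),1)
cv2.imwrite("pics/m6.png",out)
```

```text
t 14.7667 seat xyz [-17.22  57.25  22.15] r,ang 59.781875379812824 106.74153595460814 jaw ang 17.380981201248478 toolz [ 0.07 -0.01 -1.  ] F(seat) [-0.81  1.4   4.3 ] grip 0.2987071433067406 q [ -5.39   6.1  -32.58  12.8    7.77  62.22]
barrel pad ang 102.6 ring pad ang 115.4 w 25.4
grip 33.8
t 14.7667 seat xyz [-17.22  57.25  22.15] r,ang 59.781875379812824 106.74153595460814 jaw ang 17.380981201248478 toolz [ 0.07 -0.01 -1.  ] F(seat) [-0.81  1.4   4.3 ] grip 0.2987071433067406 q [ -5.39   6.1  -32.58  12.8    7.77  62.22]
units [0.01 0.01 0.03] turn 0.16349686687474474 dist 0.03154402062973648
```

View pics/m6.png

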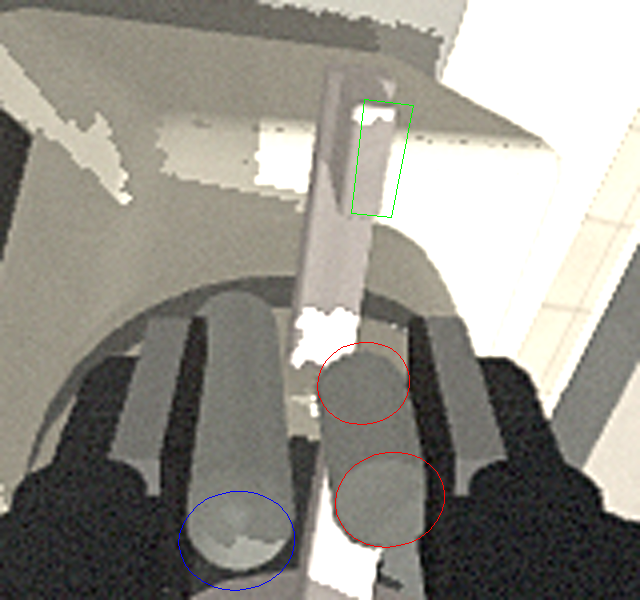

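Wrist crop: post tops are at about (242,522) and (380,500), roughly 16 mm apart (16.7 mm expected when tight). The barrel post sits the same ~1° off its model as the fin does, so it is aligned. I'll check that the fingers have stalled.

Emit:
apply_moves --pt "0 0 0.01 0" --pt "0 0 0.01 0" --pt "0 0 0.01 0" --pt "0 0 0.01 0" --grip 22

```text
time: 15.15
tcp_pos: [614.7, -16.8, 178.2]
eef_rot: [[0.693, 0.355, 0.627], [0.398, -0.914, 0.077], [0.601, 0.197, -0.775]]
contact_force: [-6.4, 1.3, 5.9]
grip_width: 0.3
```

```bash
python3 -c "
from geo import *
est()"
```

```text
t 15.15 seat xyz [-17.21  57.26  22.09] r,ang 59.788573189001546 106.7331894277792 jaw ang 17.376518756723712 toolz [ 0.07 -0.01 -1.  ] F(seat) [-1.72  2.14  8.35] grip 0.3004302992036732 q [ -5.39   6.11 -32.6   12.75   7.77  62.23]
barrel pad ang 102.6 ring pad ang 115.5 w 25.5
```

Emit:
apply_moves --pt "0 0 0 0" --pt "0 0 0 0" --pt "0 0 0 0" --pt "0 0 0 0" --pt "0 0 0 0" --pt "0 0 0 0" --grip 80

```text
time: 15.65
tcp_pos: [617.4, -17.2, 180.0]
eef_rot: [[0.69, 0.354, 0.632], [0.398, -0.914, 0.076], [0.605, 0.199, -0.771]]
contact_force: [-0.3, 0.0, 1.1]
grip_width: 0.797
```

```bash
python3 -c "
from geo import *
go(58,106.5,120,17)"
```

```text
t 15.65 seat xyz [-14.06  56.46  22.02] r,ang 58.18647395820754 103.98324214318724 jaw ang 17.419081804361422 toolz [ 0.08 -0.01 -1.  ] F(seat) [0.43 0.05 1.07] grip 0.7973067432471922 q [ -5.42   6.18 -32.46  12.48   7.81  62.21]
units [ 0.11  0.09 -2.45] turn 0.06984696739357095 dist 2.450390609485747
```

Emit:
apply_moves --pt "0.01 0.01 -0.3 0" --pt "0.01 0.01 -0.4 0" --pt "0.01 0.01 -0.5 0" --pt "0.02 0.02 -0.6 0" --pt "0.02 0.02 -0.6 0" --pt "0 0 -0.8 0" --pt "0 0 0 0" --pt "0 0 0 0"

```text
time: 16.32
tcp_pos: [536.8, -28.5, 284.4]
eef_rot: [[0.69, 0.355, 0.631], [0.399, -0.914, 0.077], [0.604, 0.199, -0.772]]
contact_force: [0.5, -0.7, -0.2]
grip_width: 0.803
```

Run:
```python
from geo import *
import cv2
state()
w=imaging.read_camera("wrist");R,o=frame(*SEAT);K=np.array(w["mtx"]);T=np.array(w["cam_to_world"])
u0=proj(K,T,cyl(R,o,70,105,20)).astype(int)-[80,75]
u0=np.clip(u0,0,[480,250])
k=5;out=cv2.convertScaleAbs(cv2.resize(w["img"][u0[1]:u0[1]+120,u0[0]:u0[0]+160],None,fx=k,fy=k,interpolation=cv2.INTER_CUBIC),alpha=1.4,beta=5)
pt=lambda p:[int(v) for v in (proj(K,T,p)-u0+.5)*k]
cv2.polylines(out,[np.array([pt(cyl(R,o,r,100+d,8)) for r,d in((78,-2),(94,-2),(94,2),(78,2))])],True,(0,255,0),1)
for a,h,c in((100,48,(0,0,255)),(116,54,(255,0,0))): cv2.polylines(out,[np.array([pt(cyl(R,o,60,a,h)+6*R@[np.cos(t),np.sin(t),0]) for t in np.linspace(0,6.28,30)])],True,c,1)
cv2.imwrite("pics/m7.png",out)
```

```text
t 16.3167 seat xyz [-20.86  56.47 154.28] r,ang 60.19915777087623 110.27561212972799 jaw ang 17.4604502370689 toolz [ 0.08 -0.01 -1.  ] F(seat) [ 0.25 -0.81 -0.37] grip 0.8032894318017604 q [ -8.56  -9.76 -30.12  31.22   9.8   59.68]
```

View pics/m7.png

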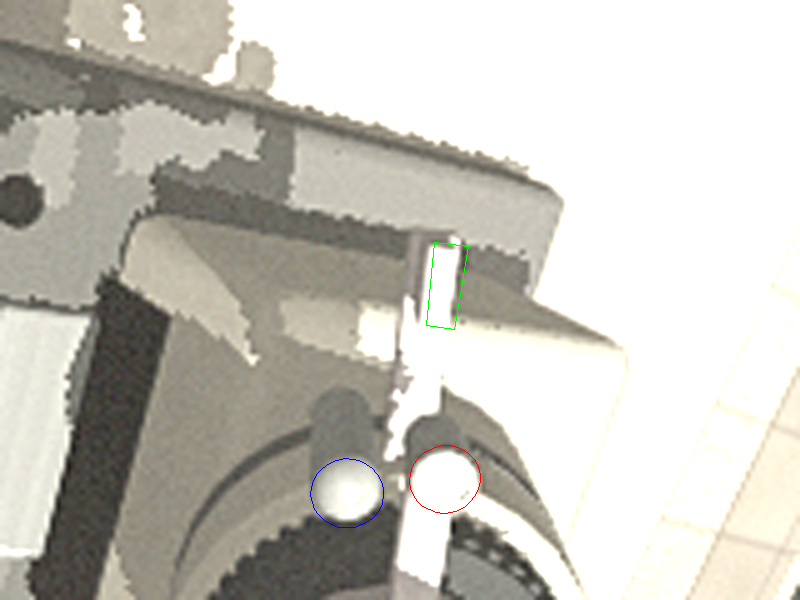

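Retracted view: barrel post (446,478) sits on the 100° circle, ring post (348,490) on the tight 116° circle, and the fin (442,285) on its model. The arm is clear, so I'm handing in.

```bash
python3 -c "
from station import bot
print(bot.job_done())"
```

```text
the job is handed in; nothing more can be done
None
```

I turned the barrel by its lever to the index fin, tightened the lock ring onto its stop while holding the barrel there, let go and handed the job in at about 16.4 s. `job_done` reports no verdict, so the result rests on my own checks below.

**How it was done:** The moves cannot tilt the tool directly. I leaned it about 35° by driving the arm to a pose where joint 4 ran out of range, and twice ran a joint right up against its limit (joint 3 read 73.08, exactly its limit). I then put the open gripper over both posts and pushed the barrel's post round to the fin. To tighten, I closed the fingers in small steps while shifting the tool so the barrel's post stayed put.

**Last checks, with the arm backed off:**
- **Barrel:** its post matched the model position for the index to within about 1°; the allowance is 5°.
- **Ring:** its post matched the tight position, 16° from the barrel's post. The fingers also stalled during the last squeeze, at 30 % opening even when commanded to 22 %.
- **Arm:** it was clear of everything, with contact force under 1 N.
- **Bottle, jar and beaker:** the arm never went near them, but I took no final picture of them.

**Disagreements:**
- **Finger stall:** it came at 30 % rather than the 34 % that 28.7 mm should give, probably a width-scale offset.
- **Barrel angle:** the estimate from finger position ran about 2° off the camera, so I went by the camera.
- **Tool tilt:** it drifted up to about 6° from the viewer's axis during the work.

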